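# Set the polished guitar slides out for display

### The arm

A 6-joint arm with a two-finger parallel gripper is mounted at the origin on the work surface. World frame = base frame: x ahead of the robot, y to its left, z up, the work surface at z = 0. Lengths are in mm, angles in rad, forces in N, time in s.
With the tool pointing down it reaches from about 275 to 750 mm from the base axis. Payload 10.2 kg.
Tool frame: the origin (TCP) lies at the very end of the fingers, on their centre line; the grasp point (between the pads) lies 19 mm behind it; z points along the fingers, y is the line along which they close (so a half turn about z gives the same grasp; the last joint's range is limited). The gripper opens to 85 mm and grips with 20 to 120 N. Pads are 22 mm wide; open, the fingers measure 114 mm over their backs; the gripper's body (76 mm by 85 mm) begins 54 mm behind the grasp point. The pads swing forward as they close: fully open they stand 13 mm farther back than shut.
Start: joints at [-1.458, 0.313, 1.498, -0, 1.331, -0.223], TCP at [172.988, -495.688, 231.294] pointing down, gripper open.
Joint ranges: [-2.94, 2.94], [-0.97, 2.17], [0.19, 2.56], [-1.23, 4.37], [0.02, 3.11], [-2.88, 2.88]. Speed limits (rad/s): [2.39, 2.39, 3.01, 3.14, 3.14, 3.14].

### API

Orientations are given as a unit quaternion [w, x, y, z].
In Python, from rig import ctrl, vision gives the robot as it stands. The module is installed in compiled form; this text tells all that it offers.
- The arm moves only by the tool play_rows, never from a script. Its arguments are lists of equal length, an entry for each row: "translation": the shift along the tool's x, y, z in m, a list of three; "rotation": the turn, a rotation vector about the tool's x, y, z in rad, a list of three; "gripper": the gripper's target within -1 to 1 (shut at 1, half-way at 0, fully open at -1). A call has 1 to 10 rows; each row is the pose to reach, as a shift and turn from the pose commanded when the call began, along the tool's axes at that moment; what a row does not reach only later rows make up. A row lasts 1/8 s, in which the tool goes at most 62.5 mm and 10.7 degrees, less where a joint would pass 70% of its speed; a pose out of reach is approached as far as the arm can. A call with a gripper value outside its range is refused whole. The fingers move at their own pace and stop on an object; "force" is the grip in N (left out, the last holds). Time passes only in rows, so rows that repeat a pose let the fingers close. It gives the time, the measured TCP pose, the force, the opening and the grip force at its end, in the units of the state.
- ctrl.sense(): the state, without advancing time (a new reading comes with each control period).
- vision.capture(name): name is "scene" or "top" or "wrist"; returns a dict with "pixels" (400x640x3 uint8, red, green, blue), "vfov" (degrees; the focal length in pixels is half the picture's height over the tangent of half this angle, whatever the lens; pixels are square), "cx", "cy" (the principal point, pixels), "k1" (the pictures are not rectified: a ray, as slopes to the right and down, at radius r is drawn at 1 + k1 r^2 times it, then the intrinsics apply), "rvec" (rotation vector, rad) and "tvec" (3), from world to camera coordinates, as OpenCV has them; the wrist camera has in their place "mount" (4x4, takes a point from camera to tool coordinates, whose origin is the TCP and whose axes are the flange's). Camera axes: x right, y down, z forward; pixel columns grow to the right and rows downward; lengths in mm; the calibration is good to about 2 mm. A picture is of the moment at which its call begins: read the wrist's pose just before it. There is no depth.
- ctrl.finish_job(): hands the job in; it is judged then, once.
The state is a dict: "time_s": time; "joints": joint angles; "dq": joint speeds; "tau": joint torques, N m; "eef_pos": TCP position; "ee_rot": TCP orientation; "force": force on the tool from outside, world axes, zero at the start; "wrist_torque": the same for the moment, N m; "grip_width": opening from 0.0 (shut) to 1.0 (fully open); "grip_force": force on a finger pad.
Only numpy, scipy, OpenCV 4.12 (cv2) and the standard library are available. Lean on these libraries where they do the work, as an engineer would, in place of code of your own. Each camera call takes 0.05 s, during which the arm holds its last target. There are 200 camera calls.

### The job

The four guitar slides on the pale ash workshop stand are polished and ready to show: move them to the dark walnut display stand, one over each brass pin, in the same left-to-right order in which they stand now. Set each one upright and fully down on its felt without dropping it or tipping it over, and leave the other things on the counter where they are.

Things in the scene. Friction and masses are not known exactly. Their poses are not given: they have to be found in the camera images.
- slide_brass: Guitar slide: polished yellow brass tube, 60 mm tall, about 125 g, 28 mm outside and 22 mm inside diameter, open at both ends, standing upright over a dowel of the workshop stand at the start. Origin: centre of its lower end; z along the tube, up. Round, so it has no front.
- slide_white: Guitar slide: white porcelain tube, 66 mm tall, about 50 g, 28 mm outside and 22 mm inside diameter, open at both ends, standing upright over a dowel of the workshop stand at the start. Origin: centre of its lower end; z along the tube, up. Round, so it has no front.
- slide_blue: Guitar slide: cobalt-blue glazed porcelain tube, 66 mm tall, about 50 g, 28 mm outside and 22 mm inside diameter, open at both ends, standing upright over a dowel of the workshop stand at the start. Origin: centre of its lower end; z along the tube, up. Round, so it has no front.
- slide_red: Guitar slide: oxblood-red glazed porcelain tube, 66 mm tall, about 50 g, 28 mm outside and 22 mm inside diameter, open at both ends, standing upright over a dowel of the workshop stand at the start. Origin: centre of its lower end; z along the tube, up. Round, so it has no front.
- workshop_stand: Stand the slides come from: pale ash, green felt; full at the start. Fixed base 70 x 250 mm. Origin: underside centre; x away from the robot, y along the row to the robot's left, z up; turned up to 17 deg. Four upright wooden dowels at x = 0, y = +90, +30, -30, -90 mm (left to right), 8 mm thick, tips 62 mm above the origin, each on a 38 mm felt disc whose top, where slides rest, is at z = 22 mm.
- display_stand: Stand the slides go to: dark walnut, cream felt; empty at the start. Fixed base 70 x 250 mm. Origin: underside centre; x away from the robot, y along the row to the robot's left, z up; turned up to 17 deg. Four upright brass pins at x = 0, y = +90, +30, -30, -90 mm (left to right), 8 mm thick, tips 62 mm above the origin, each on a 38 mm felt disc whose top, where slides rest, is at z = 22 mm.
- dowel_brass: The fixed dowel and green felt disc of the workshop stand on which the brass slide stands at the start (the four look alike). Origin: on its axis at the deck, 20 mm above the counter; axes as the stand's.
- dowel_white: The fixed dowel and green felt disc of the workshop stand on which the white slide stands at the start (the four look alike). Origin: on its axis at the deck, 20 mm above the counter; axes as the stand's.
- dowel_blue: The fixed dowel and green felt disc of the workshop stand on which the blue slide stands at the start (the four look alike). Origin: on its axis at the deck, 20 mm above the counter; axes as the stand's.
- dowel_red: The fixed dowel and green felt disc of the workshop stand on which the red slide stands at the start (the four look alike). Origin: on its axis at the deck, 20 mm above the counter; axes as the stand's.
- pick_case: Bystander: loose closed walnut pick case with brass clasp, 50 x 78 x 24 mm, lying on the marble. Origin: under its middle.
- pickup_cover: Bystander: loose cream plastic pickup cover, 38 x 86 x 14 mm, lying on the marble. Origin: under its middle.
- tremolo_arm: Bystander: loose chrome tremolo arm with cream tip, a bent rod about 160 mm long and 7 mm thick, lying on the marble. Origin: under its middle.
- tuning_key: Bystander: loose brass tuning key, 48 x 36 x 12 mm, lying on the marble. Origin: under its middle.

How it is judged:
By the outcome, as a careful person would: the job done as asked, in the order asked, and still so for the second after the job is handed in, with the robot touching nothing.
It also fails if it takes over 96 s, if anything falls off the work surface, if the arm or the gripper's body presses on something with over 40 N, if the wrist force passes 120 N, or if a joint passes its speed limit or range.

## Working session

There is one attempt and no reset: what is moved stays moved. The work goes in short steps, Python scripts to look and compute and a tool call to move; the robot and the scene stay as the last step left them, time stands still between calls to the robot, and variables do not carry over. Pictures are saved under pics/ and viewed, at most 14 in all, crops included, and the job is handed in when it is done.

Besides the shell and the picture viewer there is one more tool, called after "Emit:" by a JSON object that holds its "fn" and its "kwargs". play_rows: Moves the arm, as the interface text tells. Its arguments: {"type":"object","properties":{"translation":{"type":"array"},"rotation":{"type":"array"},"gripper":{"type":"array"},"force":{"type":"number"}},"required":["translation","rotation","gripper"]}

```bash
mkdir -p pics
cat > h.py <<'E'
import numpy as np, cv2
from rig import ctrl, vision
from scipy.spatial.transform import Rotation as R
def cap(name, fn=None):
    s=ctrl.sense(); c=vision.capture(name)
    if fn: cv2.imwrite('pics/'+fn, c['pixels'][:,:,::-1])
    return s,c
def K(c):
    f=200/np.tan(np.radians(c['vfov'])/2)
    return np.array([[f,0,c['cx']],[0,f,c['cy']],[0,0,1.]])
def ext(c,s):
    if 'rvec' in c: 
        return R.from_rotvec(np.ravel(c['rvec'])).as_matrix(), np.ravel(c['tvec'])
    T=np.eye(4); q=s['ee_rot']; T[:3,:3]=R.from_quat([q[1],q[2],q[3],q[0]]).as_matrix(); T[:3,3]=s['eef_pos']
    M=np.linalg.inv(T@np.array(c['mount'])); return M[:3,:3],M[:3,3]
def dist(c): return np.array([c['k1'],0,0,0,0.])
def proj(c,s,P):
    r,t=ext(c,s); return cv2.projectPoints(np.array(P,float).reshape(-1,3),cv2.Rodrigues(r)[0],t,K(c),dist(c))[0].reshape(-1,2)
def unproj(c,s,uv,z):
    r,t=ext(c,s); n=cv2.undistortPoints(np.array(uv,float).reshape(-1,1,2),K(c),dist(c)).reshape(-1,2)
    d=np.c_[n,np.ones(len(n))]@r; o=-r.T@t
    return o+d*((z-o[2])/d[:,2])[:,None]
E
python3 - <<'E'
from h import *
for n in ['scene','top','wrist']:
    s,c=cap(n,n+'0.png'); print(n,{k:np.round(v,3).tolist() for k,v in c.items() if k!='pixels'})
    r,t=ext(c,s); print(-r.T@t)
print(s)
E
```

```text
scene {'vfov': 46.512, 'cx': 321.898, 'cy': 201.333, 'k1': -0.115, 'rvec': [0.968, 2.45, -1.057], 'tvec': [460.178, -280.251, 1618.268]}
[1283.50314708  676.41538958  896.75885319]
top {'vfov': 49.618, 'cx': 316.649, 'cy': 208.886, 'k1': -0.023, 'rvec': [2.147, -2.208, 0.139], 'tvec': [5.828, 630.045, 1289.619]}
[ 491.75972211   19.52179599 1348.29489877]
wrist {'vfov': 71.664, 'cx': 324.926, 'cy': 199.269, 'k1': -0.011, 'mount': [[0.0, -0.957, -0.29, 74.324], [1.0, 0.0, -0.0, 1.627], [0.001, -0.29, 0.957, -141.889], [0.0, 0.0, 0.0, 1.0]]}
[ 243.70996235 -472.65481108  372.71828951]
{'time_s': 0.1, 'joints': array([-1.45836324e+00,  3.13385720e-01,  1.49832340e+00,  3.05642552e-05,
        1.33100473e+00, -2.23397692e-01]), 'dq': array([ 0.00013013, -0.00168578, -0.00309962,  0.00053888,  0.00022833,
        0.00086541]), 'tau': array([ 3.14125726e-03, -4.12898505e+01, -2.60141873e+01, -1.34034763e-04,
        3.05221372e-03,  7.62376573e-06]), 'eef_pos': array([ 172.98789326, -495.45350126,  230.81076247]), 'ee_rot': array([-5.58908968e-04,  9.85935757e-01,  1.67123810e-01,  4.59071193e-05]), 'force': array([-0.31148819,  0.65138112, -0.08937561]), 'wrist_torque': array([-0.02282547, -0.00165766, -0.01246484]), 'grip_force': 0.0, 'grip_width': 1.0016081862454307}
```

View pics/top0.png

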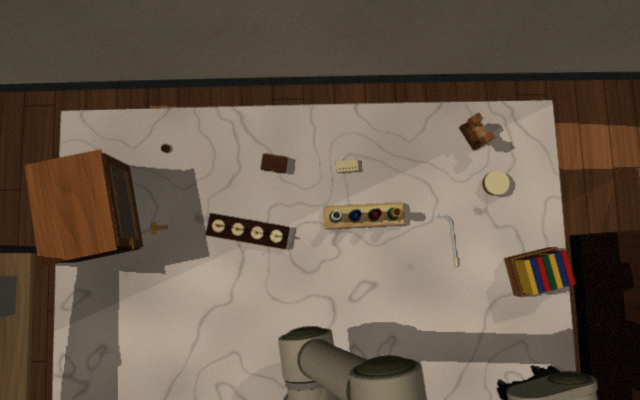

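View pics/scene0.png

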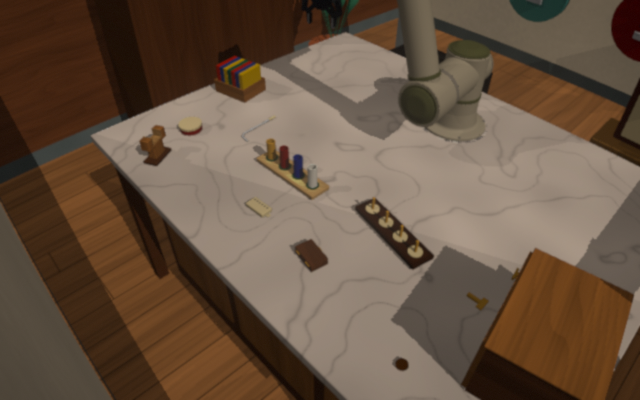

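The top view shows the workshop stand from (323,215) to (405,215), with slides in the order white, blue, red, brass. The display stand runs from (208,226) to (292,238), and an amp-like box stands on its left.

Run:
```python
from h import *
s,c=cap('top')
w=unproj(c,s,[(336,214.5),(355.5,214),(375.5,213.5),(393.5,212.5)],87); print(w.round(0))
d=unproj(c,s,[(218,226.5),(237,229.5),(257,232.5),(276.5,236)],22); print(d.round(0))
for p in (w,d):
    v=p[0]-p[3]; print(np.degrees(np.arctan2(-v[0],v[1])),np.linalg.norm(v), p.mean(0))
# amp from two views: top front-right edge corner
im=c['pixels'][180:280,190:430]; im=cv2.resize(im,None,fx=3.3,fy=3.3,interpolation=cv2.INTER_CUBIC); cv2.imwrite('pics/topc.png',im[:,:,::-1])
# tool in top image
print(proj(c,s,[(400,300,0),(400,300,250),(500,270,250)]))
```

```text
[[ 606.  -67.   87.]
 [ 606. -124.   87.]
 [ 606. -183.   87.]
 [ 607. -236.   87.]]
[[585. 291.  22.]
 [574. 233.  22.]
 [563. 172.  22.]
 [551. 113.  22.]]
0.4214707909412319 169.57662391620545 [ 606.4455982  -152.70630771   87.        ]
-10.817509390848913 181.35785369951643 [568.54164339 202.3770748   22.        ]
[[216.96612099 287.30723042]
 [196.11402411 294.81673837]
 [207.97802198 254.19423053]]
```

View pics/topc.png

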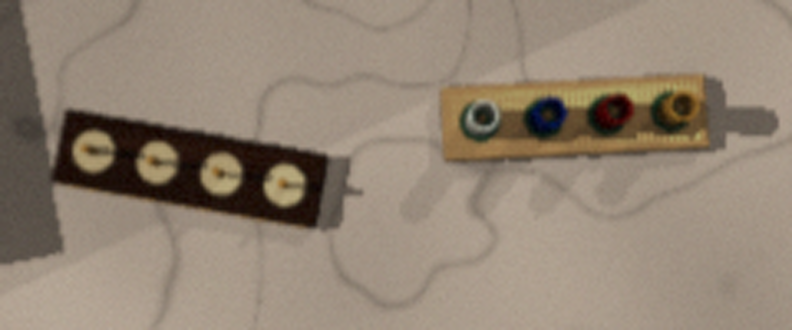

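Emit:
{"fn": "play_rows", "kwargs": {"translation": [[0.05,-0.02,0],[0.105,-0.04,0],[0.16,-0.06,0],[0.215,-0.082,0],[0.27,-0.104,0],[0.325,-0.125,0],[0.38,-0.146,0],[0.435,-0.167,0],[0.485,-0.186,0],[0.529,-0.203,0]], "rotation": [[0,0,-0.13],[0,0,-0.26],[0,0,-0.39],[0,0,-0.52],[0,0,-0.65],[0,0,-0.78],[0,0,-0.91],[0,0,-1.04],[0,0,-1.17],[0,0,-1.27]], "gripper": [-1,-1,-1,-1,-1,-1,-1,-1,-1,-1], "force": 40}}

```text
time_s: 1.45
eef_pos: [606.8, -128.1, 231.0]
ee_rot: [-0.0, 0.693, 0.721, -0.0]
force: [0.2, 0.2, -0.2]
grip_width: 0.999
grip_force: 0.0
```

Run:
```python
from h import *
s,c=cap('wrist','w1.png'); print(s['time_s'],s['eef_pos'],s['ee_rot'],s['dq'].round(3),s['joints'])
```

```text
1.45 [ 606.76553688 -128.11952958  231.00732415] [-1.69342990e-04  6.93100677e-01  7.20840770e-01 -8.19693634e-05] [ 0.563  0.509 -0.788 -0.002  0.273 -0.215] [-3.96736076e-01  5.27902337e-01  1.18303954e+00 -3.10310203e-05
  1.43102579e+00 -4.35964679e-01]
```

View pics/w1.png

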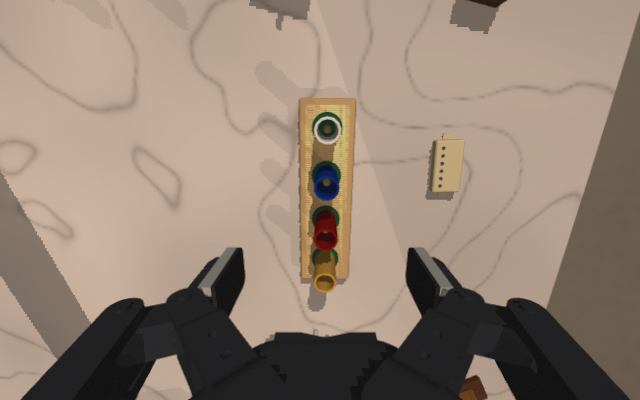

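The wrist view shows the workshop row: white rim at about (327,129), blue (326,186), red (326,238), brass (324,283).

```bash
cat > fit.py <<'E'
from h import *
from scipy.optimize import least_squares
Y=np.array([90,30,-30,-90.])
def pts(p,L): # L local xyz
    a=p[2]; L=np.array(L,float); return np.c_[p[0]+np.cos(a)*L[:,0]-np.sin(a)*L[:,1], p[1]+np.sin(a)*L[:,0]+np.cos(a)*L[:,1], L[:,2]]
def fit(c,s,L,uv,p0):
    f=lambda p:(proj(c,s,pts(p,L))-uv).ravel()
    r=least_squares(f,p0,x_scale=[1,1,.01]); return r.x, r.fun.reshape(-1,2)
def overlay(c,s,p,circ,crop,k,fn,poly=None):
    u0,v0,u1,v1=crop; im=np.ascontiguousarray(cv2.resize(c['pixels'][v0:v1,u0:u1],None,fx=k,fy=k,interpolation=cv2.INTER_CUBIC)[:,:,::-1])
    t=np.linspace(0,2*np.pi,60)
    for (y,z,r) in circ:
        uv=proj(c,s,pts(p,np.c_[r*np.cos(t),y+r*np.sin(t),0*t+z])); q=((uv+.5-[u0,v0])*k*8).astype(int)
        cv2.polylines(im,[q],True,(255,255,0),1,cv2.LINE_AA,3)
    uv=proj(c,s,pts(p,[(35,125,20),(-35,125,20),(-35,-125,20),(35,-125,20)])); q=((uv+.5-[u0,v0])*k*8).astype(int)
    cv2.polylines(im,[q],True,(0,255,0),1,cv2.LINE_AA,3)
    cv2.imwrite('pics/'+fn,im)
E
python3 - <<'E'
from fit import *
s,c=cap('wrist'); print(s['eef_pos'],s['dq'].round(2))
s,c=cap('wrist'); print(s['eef_pos'],s['dq'].round(2))
L=[(0,y,z) for y,z in zip(Y,(88,88,88,82))]
p,r=fit(c,s,L,np.array([(327,129),(326,187),(326,239),(324,283.)]),[606,-153,0.04])
print(p,r.round(1))
overlay(c,s,p,[(y,z,14) for y,z in zip(Y,(88,88,88,82))],(270,85,390,305),2.7,'w1o.png')
E
```

```text
[ 609.39242948 -124.48564324  230.49696562] [-0.06 -0.05  0.09 -0.01 -0.04  0.04]
[ 607.5667844  -126.48772398  230.33273988] [-0.07 -0.04  0.07 -0.02 -0.01  0.02]
[ 6.10483800e+02 -1.56496743e+02  2.64414114e-02] [[ 0.1 -0.1]
 [ 0.1  0.3]
 [-0.7  0.2]
 [ 0.5 -0.4]]
```

View pics/w1o.png

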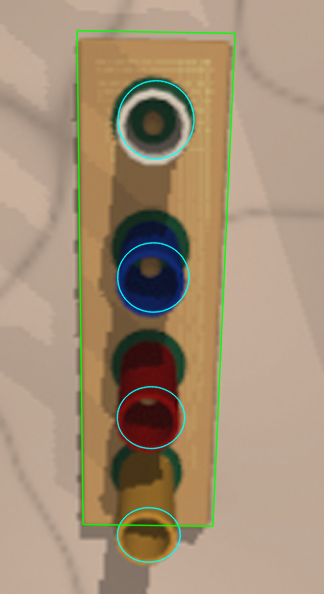

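Run:
```python
from fit import *
s,c=cap('wrist'); print(s['eef_pos'],s['dq'].round(2))
L=[(0,y,z) for y,z in zip(Y,(88,88,88,82))]+[(-35,125,20),(35,125,20),(35,-125,20),(-35,-125,20)]
q=np.array([(155,126),(153,281),(150,418),(148,535),(77,41),(230,40),(212,524),(82,524.)])/2.7+[269.5,84.5]
p,r=fit(c,s,L,q,[606,-153,0.04])
print(p,r.round(1).tolist()); print(pts(p,L)[:4])
# tool-frame check vs top
s,c=cap('top')
print(proj(c,s,pts(p,L)))
```

```text
[ 606.28495121 -128.19572041  230.4137513 ] [-0.05 -0.03  0.04 -0.01 -0.    0.01]
[ 6.08698928e+02 -1.60062448e+02  2.55678595e-02] [[-0.4, -0.5], [-0.4, 0.3], [-0.0, 1.2], [0.1, 1.1], [-0.6, -2.3], [1.2, -1.2], [0.2, 1.6], [0.3, 1.0]]
[[ 606.39807106  -70.09186312   88.        ]
 [ 607.93197549 -130.07225273   88.        ]
 [ 609.46587993 -190.05264233   88.        ]
 [ 610.99978436 -250.03303194   82.        ]]
[[337.10397695 214.37846578]
 [357.49676884 213.29854156]
 [377.82589581 212.22130512]
 [397.66352957 211.3498952 ]
 [324.93422176 228.34424915]
 [323.64654961 205.7516147 ]
 [403.86527698 201.55612799]
 [405.57663019 223.99270355]]
```

Emit:
{"fn": "play_rows", "kwargs": {"translation": [[0.03,-0.002,0],[0.08,-0.006,0],[0.13,-0.01,0],[0.18,-0.014,0],[0.23,-0.018,0],[0.28,-0.021,0],[0.325,-0.024,0],[0.352,-0.026,0],[0.352,-0.026,0],[0.352,-0.026,0]], "rotation": [[0,0,0.03],[0,0,0.06],[0,0,0.09],[0,0,0.12],[0,0,0.15],[0,0,0.18],[0,0,0.21],[0,0,0.22],[0,0,0.22],[0,0,0.22]], "gripper": [-1,-1,-1,-1,-1,-1,-1,-1,-1,-1]}}

```text
time_s: 2.95
eef_pos: [567.4, 219.7, 231.4]
ee_rot: [0.0, 0.77, 0.638, -0.0]
force: [0.3, 0.2, -0.3]
grip_width: 1.004
grip_force: 0.0
```

Run:
```python
from fit import *
for i in range(4): s,c=cap('wrist'); print(s['time_s'],s['eef_pos'],s['dq'].round(2))
print(s['ee_rot'])
s,c=cap('wrist'); g=c['pixels']
# cream felt: bright blobs within the dark stand
p=np.array([566,202,-.189]); uv=proj(c,s,pts(p,[(0,y,22) for y in Y])); print(uv)
v0,v1,u0,u1=60,320,240,410
overlay(c,s,p,[(y,22,19) for y in Y],(u0,v0,u1,v1),2.3,'w2o.png')
```

```text
2.95 [567.4248385  219.66124176 231.42946126] [-0.01 -0.   -0.    0.    0.    0.  ]
3.0 [567.50682941 219.57157505 231.44745656] [ 0.  0. -0.  0. -0.  0.]
3.05 [567.53291309 219.69602374 231.41859179] [ 0.  0. -0.  0.  0.  0.]
3.1 [567.5201046  219.86553273 231.43635401] [ 0.  0. -0.  0.  0.  0.]
[8.88198086e-05 7.69960499e-01 6.38091547e-01 1.41249514e-05]
[[325.7013418  116.18943116]
 [325.53023838 165.14779238]
 [325.37465414 209.58173312]
 [325.23280553 250.02377007]]
```

View pics/w2o.png

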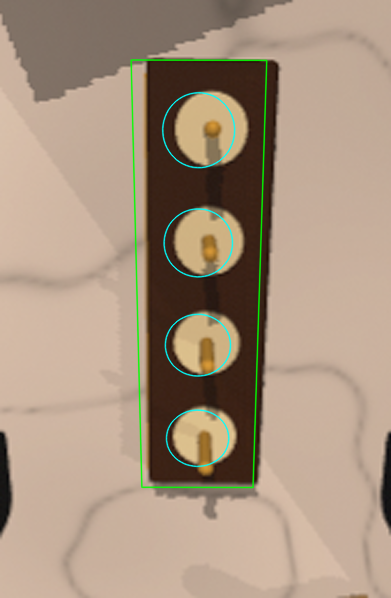

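The overlay shows the felt discs about 4 px right of my guess, at crop (211,128), (209,241), (206.5,345) and (204.5,437). I'll fit to those and cross-check with the top view.

Run:
```python
from fit import *
s,c=cap('wrist')
L=[(0,y,22) for y in Y]
q=np.array([(211,128.5),(209,241),(206.5,345),(204.5,437)])/2.3+[239.5,59.5]
p,r=fit(c,s,L,q,[566,202,-.19]); print(p,r.round(1).tolist()); print(pts(p,L).round(1))
s,c=cap('top')
q=np.array([(93,151.5),(157,162.5),(221.5,173.5),(285,186)])/3.3+[189.5,179.5]
p,r=fit(c,s,L,q,[566,202,-.19]); print(p,r.round(1).tolist()); print(pts(p,L).round(1))
L=[(0,y,z) for y,z in zip(Y,(88,88,88,82))]+[(-35,125,20),(35,125,20),(35,-125,20),(-35,-125,20)]
q=np.array([(482,117),(547,116),(614,111),(682,105),(446,160),(443,88),(703,77),(708,147)])/3.3+[189.5,179.5]
p,r=fit(c,s,L,q,[606,-156,.03]); print(p,r.round(1).tolist()); print(pts(p,L).round(1)[:4])
```

```text
[ 5.71651965e+02  2.01945945e+02 -2.01537264e-01] [[0.1, 0.1], [-0.1, 0.3], [0.0, -0.5], [0.0, 0.0]]
[[589.7 290.1  22. ]
 [577.7 231.3  22. ]
 [565.6 172.6  22. ]
 [553.6 113.8  22. ]]
[ 5.70410548e+02  2.03318372e+02 -2.04575823e-01] [[0.2, -0.1], [0.1, 0.1], [-0.2, 0.2], [-0.1, -0.2]]
[[588.7 291.4  22. ]
 [576.5 232.7  22. ]
 [564.3 173.9  22. ]
 [552.1 115.2  22. ]]
[ 6.07222818e+02 -1.55955917e+02  2.25066768e-02] [[0.2, -0.1], [0.9, -0.8], [0.9, -0.3], [0.1, 0.7], [-1.1, 0.8], [-1.4, -0.0], [0.1, -0.7], [0.2, 0.6]]
[[ 605.2  -66.    88. ]
 [ 606.5 -126.    88. ]
 [ 607.9 -185.9   88. ]
 [ 609.2 -245.9   82. ]]
```

Emit:
{"fn": "play_rows", "kwargs": {"translation": [[-0.03,0.01,0],[-0.075,0.025,0],[-0.125,0.041,0],[-0.175,0.058,0.01],[-0.22,0.073,0.03],[-0.255,0.084,0.05],[-0.275,0.0905,0.07],[-0.275,0.0905,0.081],[-0.275,0.0905,0.081],[-0.275,0.0905,0.081]], "rotation": [[0,0,-0.03],[0,0,-0.06],[0,0,-0.09],[0,0,-0.12],[0,0,-0.15],[0,0,-0.18],[0,0,-0.21],[0,0,-0.21],[0,0,-0.21],[0,0,-0.21]], "gripper": [-1,-1,-1,-1,-1,-1,-1,-1,-1,-1]}}

```text
time_s: 4.55
eef_pos: [606.0, -64.9, 151.2]
ee_rot: [0.001, 0.698, 0.716, 0.0]
force: [0.2, -0.1, -0.1]
grip_width: 0.998
grip_force: 0.0
```

Run:
```python
from fit import *
for i in range(3): s,c=cap('wrist')
print(s['eef_pos'],s['ee_rot'],s['dq'].round(3))
p=np.array([607.5,-157,.024])
overlay(c,s,p,[(y,88,14) for y in Y[:3]]+[(-90,82,14)],(200,130,440,400),2.2,'w3o.png')
```

```text
[605.92920293 -65.11885401 151.19901728] [6.19846059e-04 6.97910641e-01 7.16184496e-01 3.47085184e-04] [-0.003  0.003  0.001 -0.001 -0.001 -0.   ]
```

View pics/w3o.png

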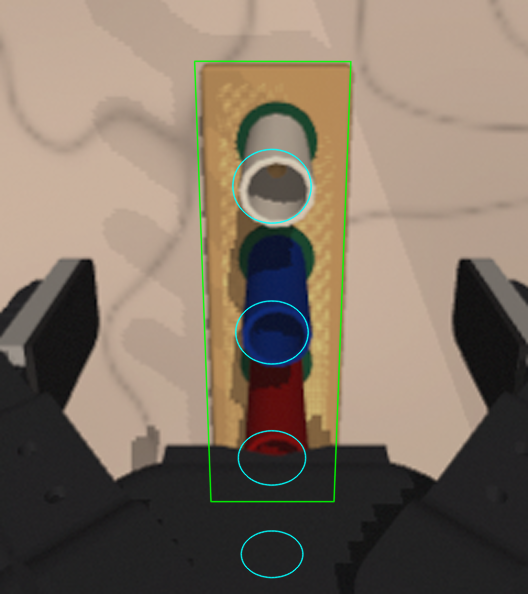

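Emit:
{"fn": "play_rows", "kwargs": {"translation": [[-0.003,0.001,0.01],[-0.003,0.001,0.03],[-0.003,0.001,0.05],[-0.003,0.001,0.07],[-0.003,0.001,0.09],[-0.003,0.001,0.1],[-0.003,0.001,0.105],[-0.003,0.001,0.105],[-0.003,0.001,0.105],[-0.003,0.001,0.105]], "rotation": [[0,0,0],[0,0,0],[0,0,0],[0,0,0],[0,0,0],[0,0,0],[0,0,0],[0,0,0],[0,0,0],[0,0,0]], "gripper": [-1,-1,-1,-1,-1,-1,-1,-1,0.3,0.6], "force": 35}}

```text
time_s: 5.95
eef_pos: [606.9, -68.8, 45.8]
ee_rot: [0.0, 0.698, 0.716, 0.0]
force: [-0.1, 0.6, -0.4]
grip_width: 0.602
grip_force: 0.0
```

Emit:
{"fn": "play_rows", "kwargs": {"translation": [[0,0,0],[0,0,0],[0,0,0],[0,0,0],[0,0,0],[0,0,0]], "rotation": [[0,0,0],[0,0,0],[0,0,0],[0,0,0],[0,0,0],[0,0,0]], "gripper": [1,1,1,1,1,1]}}

```text
time_s: 6.7
eef_pos: [606.9, -68.8, 45.6]
ee_rot: [0.0, 0.698, 0.716, 0.0]
force: [-1.1, 0.8, 5.4]
grip_width: 0.313
grip_force: 34.7
```

Emit:
{"fn": "play_rows", "kwargs": {"translation": [[0,0,-0.005],[0,0,-0.02],[0,0,-0.035],[0,0,-0.05],[0,0,-0.062],[0,0,-0.07],[0,0,-0.07]], "rotation": [[0,0,0],[0,0,0],[0,0,0],[0,0,0],[0,0,0],[0,0,0],[0,0,0]], "gripper": [1,1,1,1,1,1,1]}}

```text
time_s: 7.58
eef_pos: [606.9, -68.8, 115.8]
ee_rot: [0.0, 0.698, 0.716, 0.0]
force: [0.0, 0.5, -0.9]
grip_width: 0.31
grip_force: 34.5
```

Emit:
{"fn": "play_rows", "kwargs": {"translation": [[0.02,-0.0005,0],[0.06,-0.0015,0],[0.105,-0.0025,0],[0.15,-0.0035,0],[0.2,-0.0045,0],[0.25,-0.006,0],[0.295,-0.007,0],[0.335,-0.008,0],[0.354,-0.0085,0],[0.359,-0.0085,0]], "rotation": [[0,0,0.02],[0,0,0.045],[0,0,0.07],[0,0,0.1],[0,0,0.13],[0,0,0.16],[0,0,0.19],[0,0,0.215],[0,0,0.229],[0,0,0.229]], "gripper": [1,1,1,1,1,1,1,1,1,1]}}

```text
time_s: 8.82
eef_pos: [588.7, 290.8, 114.5]
ee_rot: [-0.0, 0.775, 0.632, -0.001]
force: [0.7, -0.9, -1.4]
grip_width: 0.315
grip_force: 34.4
```

Emit:
{"fn": "play_rows", "kwargs": {"translation": [[0,0,0],[0,0,0],[0,0,0],[0,0,0]], "rotation": [[0,0,0],[0,0,0],[0,0,0],[0,0,0]], "gripper": [1,1,1,1]}}

```text
time_s: 9.32
eef_pos: [589.3, 289.6, 115.4]
ee_rot: [0.0, 0.776, 0.631, 0.0]
force: [-0.1, 0.5, -0.7]
grip_width: 0.31
grip_force: 34.4
```

Run:
```python
from fit import *
s,c=cap('wrist')
print(s['eef_pos'],s['ee_rot'],s['dq'].round(3))
p=np.array([571,202.5,-.2035])
overlay(c,s,p,[(y,22,19) for y in Y]+[(y,62,4) for y in Y],(200,100,440,370),2.2,'w4o.png')
```

```text
[589.34033156 289.55448995 115.41189325] [1.44931161e-05 7.75566825e-01 6.31265472e-01 5.20831450e-05] [ 0.005  0.001 -0.001  0.     0.     0.002]
```

View pics/w4o.png

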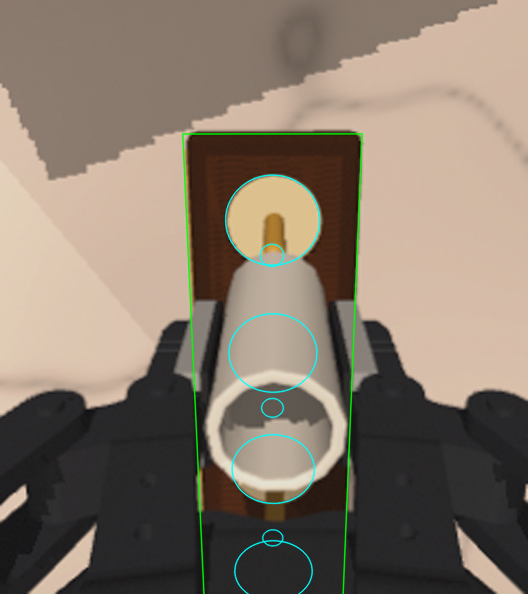

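The display stand overlay matches well, and the white slide hangs straight over its pin. Lowering it now.

Emit:
{"fn": "play_rows", "kwargs": {"translation": [[0,0.0,0.008],[0,0,0.02],[0,0,0.032],[0,0,0.044],[0,0,0.054],[0,0,0.061],[0,0,0.066],[0,0,0.0685],[0,0,0.0695],[0,0,0.0695]], "rotation": [[0,0,0],[0,0,0],[0,0,0],[0,0,0],[0,0,0],[0,0,0],[0,0,0],[0,0,0],[0,0,0],[0,0,0]], "gripper": [1,1,1,1,1,1,1,1,1,1]}}

```text
time_s: 10.62
eef_pos: [589.3, 289.9, 46.0]
ee_rot: [0.0, 0.775, 0.631, 0.0]
force: [0.2, 0.7, 0.2]
grip_width: 0.313
grip_force: 34.4
```

Emit:
{"fn": "play_rows", "kwargs": {"translation": [[0,0,0.0005],[0,0,0.0005],[0,0,0.0005]], "rotation": [[0,0,0],[0,0,0],[0,0,0]], "gripper": [1,1,1]}}

```text
time_s: 11.0
eef_pos: [589.4, 290.0, 45.6]
ee_rot: [0.0, 0.775, 0.631, 0.0]
force: [-0.9, -0.2, 3.9]
grip_width: 0.315
grip_force: 34.6
```

Emit:
{"fn": "play_rows", "kwargs": {"translation": [[0,0,0],[0,0,0],[0,0,0],[0,0,0],[0,0,-0.004],[0,0,-0.02],[0,0,-0.04],[0,0,-0.06],[0,0,-0.078],[0,0,-0.085]], "rotation": [[0,0,0],[0,0,0],[0,0,0],[0,0,0],[0,0,0],[0,0,0],[0,0,0],[0,0,0],[0,0,0],[0,0,0]], "gripper": [0.2,0,-0.5,-1,-1,-1,-1,-1,-1,-1]}}

```text
time_s: 12.25
eef_pos: [589.7, 290.1, 132.1]
ee_rot: [0.0, 0.775, 0.631, 0.001]
force: [-0.5, -0.5, -0.3]
grip_width: 1.001
grip_force: 0.0
```

Run:
```python
from fit import *
s,c=cap('wrist'); print(s['eef_pos'],s['grip_width'])
p=np.array([571,202.5,-.2035])
overlay(c,s,p,[(90,88,14),(90,22,14)],(200,100,440,370),2.2,'w5o.png')
```

```text
[589.66619327 290.0580348  132.11576787] 1.001274269342053
```

View pics/w5o.png

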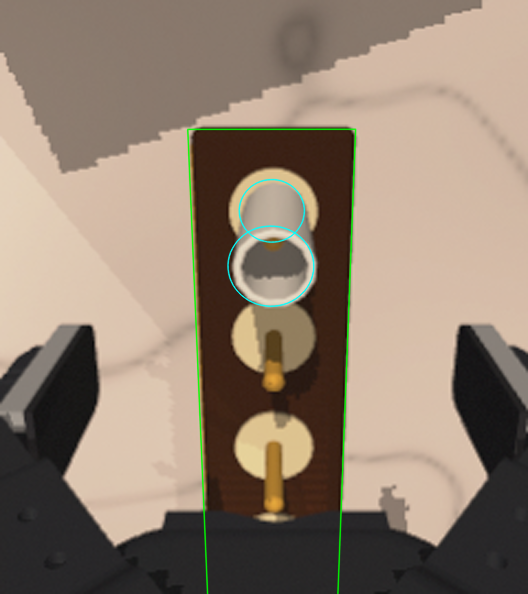

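White stands upright on its felt, with its rim on the predicted circle. Next is blue.

Emit:
{"fn": "play_rows", "kwargs": {"translation": [[-0.02,0.005,0],[-0.065,0.0165,0],[-0.115,0.029,0],[-0.165,0.042,0],[-0.215,0.0545,0],[-0.265,0.067,0],[-0.315,0.08,0],[-0.36,0.0915,0],[-0.395,0.1,0],[-0.405,0.103,0]], "rotation": [[0,0,-0.02],[0,0,-0.04],[0,0,-0.07],[0,0,-0.1],[0,0,-0.13],[0,0,-0.16],[0,0,-0.19],[0,0,-0.21],[0,0,-0.229],[0,0,-0.229]], "gripper": [-1,-1,-1,-1,-1,-1,-1,-1,-1,-1]}}

```text
time_s: 13.55
eef_pos: [607.7, -129.4, 129.6]
ee_rot: [-0.0, 0.699, 0.715, -0.0]
force: [-0.0, 0.1, -0.2]
grip_width: 1.001
grip_force: 0.0
```

Emit:
{"fn": "play_rows", "kwargs": {"translation": [[0,0,0],[0,0,0],[0,0,0],[0,0,0]], "rotation": [[0,0,0],[0,0,0],[0,0,0],[0,0,0]], "gripper": [-1,-1,-1,-1]}}

```text
time_s: 14.05
eef_pos: [608.1, -126.9, 130.4]
ee_rot: [0.0, 0.698, 0.716, 0.0]
force: [0.4, -0.2, -0.6]
grip_width: 0.997
grip_force: 0.0
```

Run:
```python
from fit import *
s,c=cap('wrist'); print(s['eef_pos'],s['ee_rot'])
p=np.array([608.8,-157.8,.024])
overlay(c,s,p,[(30,88,14),(-30,88,14)],(200,130,440,400),2.2,'w6o.png')
```

```text
[ 608.09750058 -126.91335608  130.37536238] [1.24356867e-06 6.97922516e-01 7.16173276e-01 3.27754238e-05]
```

View pics/w6o.png

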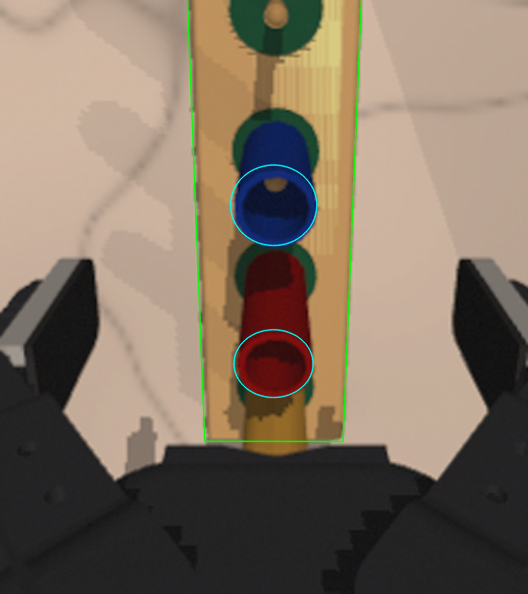

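Emit:
{"fn": "play_rows", "kwargs": {"translation": [[-0.001,0,0.01],[-0.001,0,0.025],[-0.001,0,0.045],[-0.001,0,0.063],[-0.001,0,0.077],[-0.001,0,0.0845],[-0.001,0,0.0845],[-0.001,0,0.0845],[-0.001,0,0.0845],[-0.001,0,0.0845]], "rotation": [[0,0,0],[0,0,0],[0,0,0],[0,0,0],[0,0,0],[0,0,0],[0,0,0],[0,0,0],[0,0,0],[0,0,0]], "gripper": [-1,-1,-1,-1,-1,-1,-1,0,0.3,0.6]}}

```text
time_s: 15.35
eef_pos: [608.2, -128.6, 46.2]
ee_rot: [0.0, 0.698, 0.716, 0.0]
force: [-0.1, 1.2, -0.7]
grip_width: 0.379
grip_force: 0.0
```

Emit:
{"fn": "play_rows", "kwargs": {"translation": [[0,0,0],[0,0,0],[0,0,0],[0,0,0],[0,0,0],[0,0,0]], "rotation": [[0,0,0],[0,0,0],[0,0,0],[0,0,0],[0,0,0],[0,0,0]], "gripper": [1,1,1,1,1,1]}}

```text
time_s: 16.1
eef_pos: [608.2, -128.6, 46.2]
ee_rot: [0.0, 0.698, 0.716, 0.0]
force: [-0.6, -0.2, 5.8]
grip_width: 0.31
grip_force: 34.8
```

Emit:
{"fn": "play_rows", "kwargs": {"translation": [[0,0,-0.005],[0,0,-0.02],[0,0,-0.035],[0,0,-0.05],[0,0,-0.062],[0,0,-0.07],[0,0,-0.07]], "rotation": [[0,0,0],[0,0,0],[0,0,0],[0,0,0],[0,0,0],[0,0,0],[0,0,0]], "gripper": [1,1,1,1,1,1,1]}}

```text
time_s: 16.98
eef_pos: [608.2, -128.6, 116.3]
ee_rot: [0.0, 0.698, 0.716, 0.0]
force: [0.0, 0.4, -1.3]
grip_width: 0.311
grip_force: 34.4
```

Emit:
{"fn": "play_rows", "kwargs": {"translation": [[0.02,-0.001,0],[0.06,-0.0035,0],[0.105,-0.0065,0],[0.15,-0.009,0],[0.2,-0.012,0],[0.25,-0.015,0],[0.295,-0.018,0],[0.335,-0.0205,0],[0.355,-0.0215,0],[0.3605,-0.022,0]], "rotation": [[0,0,0.02],[0,0,0.045],[0,0,0.07],[0,0,0.1],[0,0,0.13],[0,0,0.16],[0,0,0.19],[0,0,0.215],[0,0,0.229],[0,0,0.229]], "gripper": [1,1,1,1,1,1,1,1,1,1]}}

```text
time_s: 18.23
eef_pos: [576.6, 232.2, 115.1]
ee_rot: [-0.0, 0.775, 0.632, -0.0]
force: [0.0, -0.5, -0.5]
grip_width: 0.306
grip_force: 34.4
```

Emit:
{"fn": "play_rows", "kwargs": {"translation": [[0,0,0],[0,0,0],[0,0,0],[0,0,0]], "rotation": [[0,0,0],[0,0,0],[0,0,0],[0,0,0]], "gripper": [1,1,1,1]}}

```text
time_s: 18.73
eef_pos: [577.2, 230.9, 115.8]
ee_rot: [0.0, 0.776, 0.631, 0.0]
force: [0.6, -0.1, 0.1]
grip_width: 0.309
grip_force: 34.4
```

Emit:
{"fn": "play_rows", "kwargs": {"translation": [[0,0,0.008],[0,0,0.02],[0,0,0.032],[0,0,0.044],[0,0,0.054],[0,0,0.061],[0,0,0.066],[0,0,0.0685],[0,0,0.0695],[0,0,0.0695]], "rotation": [[0,0,0],[0,0,0],[0,0,0],[0,0,0],[0,0,0],[0,0,0],[0,0,0],[0,0,0],[0,0,0],[0,0,0]], "gripper": [1,1,1,1,1,1,1,1,1,1]}}

```text
time_s: 19.98
eef_pos: [577.2, 231.3, 46.5]
ee_rot: [0.0, 0.775, 0.631, 0.0]
force: [0.3, 0.4, -0.2]
grip_width: 0.311
grip_force: 34.4
```

Emit:
{"fn": "play_rows", "kwargs": {"translation": [[0,0,0.0005],[0,0,0.0005],[0,0,0.0005]], "rotation": [[0,0,0],[0,0,0],[0,0,0]], "gripper": [1,1,1]}}

```text
time_s: 20.35
eef_pos: [577.2, 231.4, 46.2]
ee_rot: [0.0, 0.775, 0.631, 0.0]
force: [0.0, 0.4, 2.6]
grip_width: 0.31
grip_force: 34.7
```

Emit:
{"fn": "play_rows", "kwargs": {"translation": [[0,0,0],[0,0,0],[0,0,0],[0,0,0],[0,0,-0.004],[0,0,-0.02],[0,0,-0.04],[0,0,-0.06],[0,0,-0.078],[0,0,-0.085]], "rotation": [[0,0,0],[0,0,0],[0,0,0],[0,0,0],[0,0,0],[0,0,0],[0,0,0],[0,0,0],[0,0,0],[0,0,0]], "gripper": [0.2,0,-0.5,-1,-1,-1,-1,-1,-1,-1]}}

```text
time_s: 21.6
eef_pos: [577.5, 231.4, 132.5]
ee_rot: [0.001, 0.775, 0.631, 0.001]
force: [0.3, -0.2, -0.2]
grip_width: 1.002
grip_force: 0.0
```

Run:
```python
from fit import *
s,c=cap('wrist'); print(s['eef_pos'],s['grip_width'])
p=np.array([571,202.5,-.2035])
overlay(c,s,p,[(90,88,14),(30,88,14)],(200,50,440,320),2.2,'w7o.png')
```

```text
[577.50897215 231.37398865 132.5136267 ] 1.001533053153304
```

View pics/w7o.png

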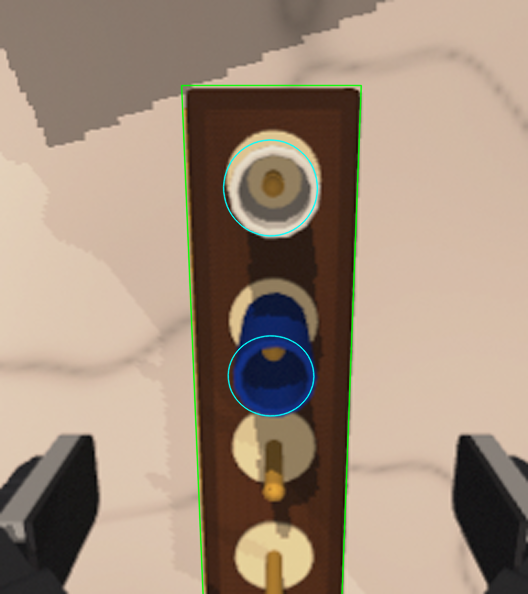

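Emit:
{"fn": "play_rows", "kwargs": {"translation": [[-0.02,0.006,0],[-0.065,0.019,0],[-0.115,0.033,0],[-0.165,0.0475,0],[-0.215,0.062,0],[-0.265,0.0765,0],[-0.315,0.091,0],[-0.36,0.104,0],[-0.395,0.114,0],[-0.4045,0.1165,0]], "rotation": [[0,0,-0.02],[0,0,-0.04],[0,0,-0.07],[0,0,-0.1],[0,0,-0.13],[0,0,-0.16],[0,0,-0.19],[0,0,-0.21],[0,0,-0.229],[0,0,-0.229]], "gripper": [-1,-1,-1,-1,-1,-1,-1,-1,-1,-1]}}

```text
time_s: 22.9
eef_pos: [608.8, -190.3, 130.0]
ee_rot: [-0.001, 0.699, 0.715, -0.0]
force: [0.6, 1.0, -0.5]
grip_width: 1.002
grip_force: 0.0
```

Emit:
{"fn": "play_rows", "kwargs": {"translation": [[0,0,0],[0,0,0],[0,0,0],[0,0,0]], "rotation": [[0,0,0],[0,0,0],[0,0,0],[0,0,0]], "gripper": [-1,-1,-1,-1]}}

```text
time_s: 23.4
eef_pos: [609.3, -187.8, 130.9]
ee_rot: [-0.0, 0.698, 0.716, 0.0]
force: [0.0, 0.2, -0.5]
grip_width: 1.001
grip_force: 0.0
```

White at (272,185) and blue at (272,376) both stand on their predicted circles. The tool is now centred over red.

Emit:
{"fn": "play_rows", "kwargs": {"translation": [[0.0005,0,0.01],[0.0005,0,0.025],[0.0005,0,0.045],[0.0005,0,0.063],[0.0005,0,0.077],[0.0005,0,0.0848],[0.0005,0,0.0848],[0.0005,0,0.0848],[0.0005,0,0.0848],[0.0005,0,0.0848]], "rotation": [[0,0,0],[0,0,0],[0,0,0],[0,0,0],[0,0,0],[0,0,0],[0,0,0],[0,0,0],[0,0,0],[0,0,0]], "gripper": [-1,-1,-1,-1,-1,-1,-1,0,0.3,0.6]}}

```text
time_s: 24.65
eef_pos: [609.3, -188.0, 46.3]
ee_rot: [0.0, 0.698, 0.716, 0.0]
force: [0.8, 0.3, -0.2]
grip_width: 0.376
grip_force: 0.0
```

Emit:
{"fn": "play_rows", "kwargs": {"translation": [[0,0,0],[0,0,0],[0,0,0],[0,0,0],[0,0,0],[0,0,0]], "rotation": [[0,0,0],[0,0,0],[0,0,0],[0,0,0],[0,0,0],[0,0,0]], "gripper": [1,1,1,1,1,1]}}

```text
time_s: 25.4
eef_pos: [609.3, -188.0, 46.4]
ee_rot: [0.0, 0.698, 0.716, 0.0]
force: [-1.4, 0.5, 5.5]
grip_width: 0.304
grip_force: 34.7
```

Emit:
{"fn": "play_rows", "kwargs": {"translation": [[0,0,-0.005],[0,0,-0.02],[0,0,-0.035],[0,0,-0.05],[0,0,-0.062],[0,0,-0.07],[0,0,-0.07]], "rotation": [[0,0,0],[0,0,0],[0,0,0],[0,0,0],[0,0,0],[0,0,0],[0,0,0]], "gripper": [1,1,1,1,1,1,1]}}

```text
time_s: 26.28
eef_pos: [609.4, -188.0, 116.5]
ee_rot: [0.0, 0.698, 0.716, 0.0]
force: [-0.1, -0.0, -0.9]
grip_width: 0.305
grip_force: 34.4
```

Emit:
{"fn": "play_rows", "kwargs": {"translation": [[0.02,-0.002,0],[0.06,-0.006,0],[0.105,-0.01,0],[0.15,-0.0145,0],[0.2,-0.0195,0],[0.25,-0.0245,0],[0.295,-0.0285,0],[0.335,-0.0325,0],[0.356,-0.0345,0],[0.362,-0.035,0]], "rotation": [[0,0,0.02],[0,0,0.045],[0,0,0.07],[0,0,0.1],[0,0,0.13],[0,0,0.16],[0,0,0.19],[0,0,0.215],[0,0,0.229],[0,0,0.229]], "gripper": [1,1,1,1,1,1,1,1,1,1]}}

```text
time_s: 27.52
eef_pos: [564.7, 174.0, 115.5]
ee_rot: [-0.0, 0.775, 0.632, -0.0]
force: [-0.3, -0.2, -0.5]
grip_width: 0.31
grip_force: 34.5
```

Emit:
{"fn": "play_rows", "kwargs": {"translation": [[0,0,0],[0,0,0],[0,0,0],[0,0,0]], "rotation": [[0,0,0],[0,0,0],[0,0,0],[0,0,0]], "gripper": [1,1,1,1]}}

```text
time_s: 28.02
eef_pos: [565.3, 172.7, 116.0]
ee_rot: [0.0, 0.776, 0.631, 0.0]
force: [-0.3, 0.3, -1.7]
grip_width: 0.313
grip_force: 34.5
```

Emit:
{"fn": "play_rows", "kwargs": {"translation": [[0,0,0.008],[0,0,0.02],[0,0,0.032],[0,0,0.044],[0,0,0.054],[0,0,0.061],[0,0,0.066],[0,0,0.0685],[0,0,0.0695],[0,0,0.0695]], "rotation": [[0,0,0],[0,0,0],[0,0,0],[0,0,0],[0,0,0],[0,0,0],[0,0,0],[0,0,0],[0,0,0],[0,0,0]], "gripper": [1,1,1,1,1,1,1,1,1,1]}}

```text
time_s: 29.28
eef_pos: [565.3, 173.1, 46.7]
ee_rot: [0.0, 0.775, 0.631, 0.0]
force: [-0.3, -0.6, -1.1]
grip_width: 0.315
grip_force: 34.5
```

Emit:
{"fn": "play_rows", "kwargs": {"translation": [[0,0,0.0005],[0,0,0.0005],[0,0,0.0005]], "rotation": [[0,0,0],[0,0,0],[0,0,0]], "gripper": [1,1,1]}}

```text
time_s: 29.65
eef_pos: [565.3, 173.1, 46.4]
ee_rot: [0.0, 0.775, 0.631, 0.0]
force: [-0.7, -0.4, 2.7]
grip_width: 0.313
grip_force: 34.8
```

Emit:
{"fn": "play_rows", "kwargs": {"translation": [[0,0,0],[0,0,0],[0,0,0],[0,0,0],[0,0,-0.004],[0,0,-0.02],[0,0,-0.04],[0,0,-0.06],[0,0,-0.078],[0,0,-0.085]], "rotation": [[0,0,0],[0,0,0],[0,0,0],[0,0,0],[0,0,0],[0,0,0],[0,0,0],[0,0,0],[0,0,0],[0,0,0]], "gripper": [0.2,0,-0.5,-1,-1,-1,-1,-1,-1,-1]}}

```text
time_s: 30.9
eef_pos: [565.7, 173.2, 133.0]
ee_rot: [0.001, 0.775, 0.631, 0.001]
force: [-0.8, -0.1, 0.3]
grip_width: 0.997
grip_force: 0.0
```

Emit:
{"fn": "play_rows", "kwargs": {"translation": [[-0.02,0.0065,0],[-0.065,0.021,0],[-0.115,0.037,0],[-0.165,0.053,0],[-0.215,0.0695,0],[-0.265,0.0855,0],[-0.315,0.1015,0],[-0.36,0.116,0],[-0.393,0.127,0],[-0.403,0.13,0]], "rotation": [[0,0,-0.02],[0,0,-0.04],[0,0,-0.07],[0,0,-0.1],[0,0,-0.13],[0,0,-0.16],[0,0,-0.19],[0,0,-0.21],[0,0,-0.229],[0,0,-0.229]], "gripper": [-1,-1,-1,-1,-1,-1,-1,-1,-1,-1]}}

```text
time_s: 32.15
eef_pos: [610.5, -249.6, 130.7]
ee_rot: [-0.0, 0.699, 0.715, -0.0]
force: [0.2, 0.2, -0.1]
grip_width: 1.0
grip_force: 0.0
```

Emit:
{"fn": "play_rows", "kwargs": {"translation": [[0,0,0],[0,0,0],[0,0,0],[0,0,0]], "rotation": [[0,0,0],[0,0,0],[0,0,0],[0,0,0]], "gripper": [-1,-1,-1,-1]}}

```text
time_s: 32.65
eef_pos: [610.9, -247.3, 131.2]
ee_rot: [0.0, 0.698, 0.716, 0.0]
force: [-1.0, -0.3, 0.1]
grip_width: 1.001
grip_force: 0.0
```

Run:
```python
from fit import *
s,c=cap('wrist'); print(s['eef_pos'],s['ee_rot'])
p=np.array([608.8,-157.8,.024])
overlay(c,s,p,[(-90,82,14)],(200,130,440,400),2.2,'w8o.png')
```

```text
[ 610.92339579 -247.27515423  131.16334177] [4.20979015e-05 6.97953877e-01 7.16142711e-01 3.96548560e-05]
```

View pics/w8o.png

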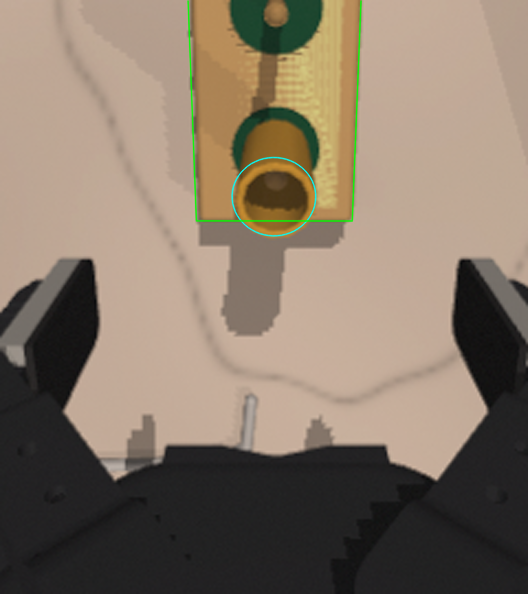

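The brass rim at (274,197) lies on its predicted circle. Grasping it now.

Emit:
{"fn": "play_rows", "kwargs": {"translation": [[0,0,0.01],[0,0,0.025],[0,0,0.045],[0,0,0.063],[0,0,0.077],[0,0,0.085],[0,0,0.085],[0,0,0.085],[0,0,0.085],[0,0,0.085]], "rotation": [[0,0,0],[0,0,0],[0,0,0],[0,0,0],[0,0,0],[0,0,0],[0,0,0],[0,0,0],[0,0,0],[0,0,0]], "gripper": [-1,-1,-1,-1,-1,-1,-1,0,0.3,0.6], "force": 45}}

```text
time_s: 33.95
eef_pos: [610.9, -248.0, 46.4]
ee_rot: [0.0, 0.698, 0.716, 0.0]
force: [0.5, 0.4, -0.2]
grip_width: 0.376
grip_force: 0.0
```

Emit:
{"fn": "play_rows", "kwargs": {"translation": [[0,0,0],[0,0,0],[0,0,0],[0,0,0],[0,0,0],[0,0,0]], "rotation": [[0,0,0],[0,0,0],[0,0,0],[0,0,0],[0,0,0],[0,0,0]], "gripper": [1,1,1,1,1,1]}}

```text
time_s: 34.7
eef_pos: [611.0, -248.0, 46.4]
ee_rot: [0.0, 0.698, 0.716, 0.0]
force: [-1.1, 0.6, 4.2]
grip_width: 0.313
grip_force: 44.6
```

Emit:
{"fn": "play_rows", "kwargs": {"translation": [[0,0,-0.005],[0,0,-0.02],[0,0,-0.035],[0,0,-0.05],[0,0,-0.062],[0,0,-0.07],[0,0,-0.07]], "rotation": [[0,0,0],[0,0,0],[0,0,0],[0,0,0],[0,0,0],[0,0,0],[0,0,0]], "gripper": [1,1,1,1,1,1,1]}}

```text
time_s: 35.58
eef_pos: [611.0, -248.0, 116.5]
ee_rot: [0.0, 0.698, 0.716, 0.0]
force: [-1.2, 0.6, -1.3]
grip_width: 0.315
grip_force: 44.3
```

Emit:
{"fn": "play_rows", "kwargs": {"translation": [[0.02,-0.0025,0],[0.06,-0.008,0],[0.105,-0.014,0],[0.15,-0.02,0],[0.2,-0.027,0],[0.25,-0.0335,0],[0.295,-0.04,0],[0.335,-0.045,0],[0.357,-0.048,0],[0.3635,-0.049,0]], "rotation": [[0,0,0.02],[0,0,0.045],[0,0,0.07],[0,0,0.1],[0,0,0.13],[0,0,0.16],[0,0,0.19],[0,0,0.215],[0,0,0.229],[0,0,0.229]], "gripper": [1,1,1,1,1,1,1,1,1,1]}}

```text
time_s: 36.83
eef_pos: [552.3, 115.3, 115.6]
ee_rot: [-0.0, 0.775, 0.632, -0.0]
force: [-0.5, -0.8, -1.1]
grip_width: 0.31
grip_force: 44.4
```

Emit:
{"fn": "play_rows", "kwargs": {"translation": [[0,0,0],[0,0,0],[0,0,0],[0,0,0]], "rotation": [[0,0,0],[0,0,0],[0,0,0],[0,0,0]], "gripper": [1,1,1,1]}}

```text
time_s: 37.33
eef_pos: [552.8, 113.8, 116.0]
ee_rot: [-0.0, 0.776, 0.631, -0.0]
force: [-0.6, 1.0, -0.8]
grip_width: 0.315
grip_force: 44.4
```

Emit:
{"fn": "play_rows", "kwargs": {"translation": [[0,0,0.008],[0,0,0.02],[0,0,0.032],[0,0,0.044],[0,0,0.054],[0,0,0.061],[0,0,0.066],[0,0,0.0685],[0,0,0.0695],[0,0,0.0695]], "rotation": [[0,0,0],[0,0,0],[0,0,0],[0,0,0],[0,0,0],[0,0,0],[0,0,0],[0,0,0],[0,0,0],[0,0,0]], "gripper": [1,1,1,1,1,1,1,1,1,1]}}

```text
time_s: 38.58
eef_pos: [552.9, 114.3, 46.7]
ee_rot: [0.0, 0.775, 0.631, 0.0]
force: [-0.3, 0.2, -1.5]
grip_width: 0.311
grip_force: 44.4
```

Emit:
{"fn": "play_rows", "kwargs": {"translation": [[0,0,0.0005],[0,0,0.0005],[0,0,0.0005]], "rotation": [[0,0,0],[0,0,0],[0,0,0]], "gripper": [1,1,1]}}

```text
time_s: 38.95
eef_pos: [552.9, 114.3, 46.4]
ee_rot: [0.0, 0.775, 0.631, 0.0]
force: [-2.1, 0.1, 4.3]
grip_width: 0.315
grip_force: 44.9
```

Contact shows at 4.3 N. Releasing, rising, then backing off to view the whole row.

Emit:
{"fn": "play_rows", "kwargs": {"translation": [[0,0,0],[0,0,0],[0,0,0],[0,0,0],[0,0,-0.004],[0,0,-0.02],[0,0,-0.04],[0,0,-0.06],[0,0,-0.08],[0,0,-0.1]], "rotation": [[0,0,0],[0,0,0],[0,0,0],[0,0,0],[0,0,0],[0,0,0],[0,0,0],[0,0,0],[0,0,0],[0,0,0]], "gripper": [0.2,0,-0.5,-1,-1,-1,-1,-1,-1,-1]}}

```text
time_s: 40.2
eef_pos: [552.9, 114.3, 148.0]
ee_rot: [0.0, 0.775, 0.631, 0.001]
force: [0.8, -0.7, 0.3]
grip_width: 1.001
grip_force: 0.0
```

Emit:
{"fn": "play_rows", "kwargs": {"translation": [[0,0,-0.03],[0.03,0,-0.06],[0.06,0,-0.08],[0.09,0,-0.09],[0.1,0,-0.09],[0.1,0,-0.09],[0.1,0,-0.09],[0.1,0,-0.09]], "rotation": [[0,0,0],[0,0,0],[0,0,0],[0,0,0],[0,0,0],[0,0,0],[0,0,0],[0,0,0]], "gripper": [-1,-1,-1,-1,-1,-1,-1,-1]}}

```text
time_s: 41.2
eef_pos: [573.0, 211.4, 235.9]
ee_rot: [-0.0, 0.776, 0.631, -0.0]
force: [-0.2, 0.6, 0.2]
grip_width: 1.002
grip_force: 0.0
```

Run:
```python
from fit import *
s,c=cap('wrist'); print(s['time_s'],s['eef_pos'])
p=np.array([571,202.5,-.2035])
overlay(c,s,p,[(y,z,14) for y,z in zip(Y,(88,88,88,82))],(230,70,420,340),2.2,'w9o.png')
cap('scene','s9.png')
```

```text
41.2 [572.95025523 211.36773344 235.87188712]
```

View pics/w9o.png

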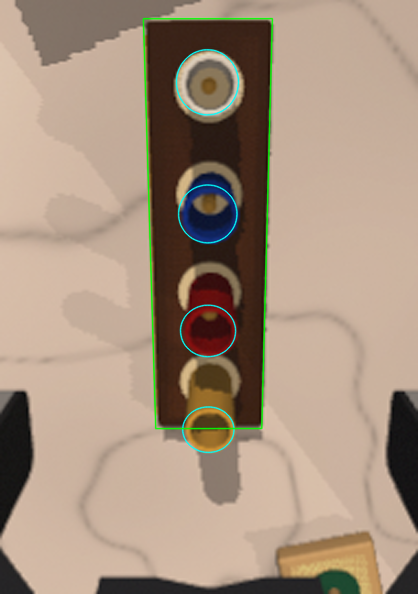

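View pics/s9.png

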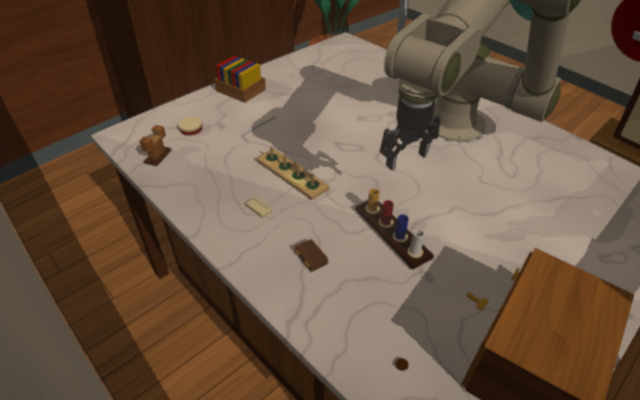

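All four slides stand upright on their felts in the original order: white, blue, red, brass. The bystanders have not moved.

```bash
python3 -c "
from rig import ctrl
print(ctrl.finish_job())"
```

```text
the job is handed in; nothing more can be done
None
```

All four slides are on the walnut display stand in their original left-to-right order (white, blue, red, brass), upright and fully down on the felt, and the job was handed in at about 41 s.

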